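Lay the next two bricks of a brazing-hearth wall in running bond

ROBOT

A 6-joint arm with a two-finger parallel gripper is mounted at the origin on a cart in front of the work surface, level with it; the furniture and walls round the work are solid. World frame = base frame: x ahead of the robot, y to its left, z up, the work surface at z = 0. Lengths are in m, angles in rad, forces in N, time in s.
With the tool pointing down it reaches from about 0.35 to 0.925 m from the base axis. Payload 6.4 kg.
Tool frame: the origin (TCP) lies at the very end of the fingers, on their centre line; the grasp point (between the pads) lies 19 mm behind it; z points along the fingers, y is the line along which they close (so a half turn about z gives the same grasp; the last joint's range is limited). The gripper opens to 85 mm and grips with 20 to 120 N. Pads are 22 mm wide; open, the fingers measure 114 mm over their backs; the gripper's body (76 mm by 85 mm) begins 54 mm behind the grasp point. The pads swing forward as they close: fully open they stand 13 mm farther back than shut.
Start: joints at [-0.174, 0.245, 1.558, -0, 1.339, -0.174], TCP at [0.65, 0, 0.231] pointing down, gripper open.
Joint ranges: [-3.13, 3.13], [-1.02, 2.26], [0.13, 2.54], [-0.95, 4.09], [0.21, 2.88], [-2.74, 2.74]. Speed limits (rad/s): [2.57, 2.57, 3.14, 3.14, 3.14, 3.14].

INTERFACE

Orientations are given as a unit quaternion [x, y, z, w].
In Python, from plant import * gives the robot as it stands.
- The arm moves only by the shell command python3 -m jog 'ROWS' [FORCE]. ROWS is JSON, a list of rows, each a list of 7 numbers: the shift along the world's x, y, z each as a share of 20 cm, from -1 to 1, then the turn, a rotation vector about the world's x, y, z each as a share of 60 degrees, from -1 to 1, then the opening, from 0 (shut) to 1 (fully open). In form: [[tx, ty, tz, wx, wy, wz, grip], ...]. A call has exactly 5 rows; each row shifts and turns the commanded pose from where the row before left it; what a row does not reach is not made up. A row lasts 1/10 s, in which the tool goes at most 50 mm and 8.59 degrees, less where a joint would pass 70% of its speed; a pose out of reach is approached as far as the arm can. A call with a number of a shift or a turn outside -1 to 1 is refused whole. A call with a gripper value outside its range is refused whole. The fingers move at their own pace and stop on an object; FORCE is the grip in N (left out, the last holds). Time passes only in rows, so rows that do not move let the fingers close, or fill a call up. It gives the time, the measured TCP pose, the force, the opening and the grip force at its end, in the units of the state.
- sense(): the state, without advancing time (a new reading comes with each control period).
- grab_frame(name): name is "scene" or "side" or "wrist"; returns a dict with "pixels" (400x640x3 uint8, blue, green, red), "camera_matrix" (3x3 intrinsics, pixels), "T" (4x4, takes a point from camera to world coordinates). Camera axes: x right, y up, looking along -z (the intrinsics and any distortion apply to the point x, -y, -z); pixel columns grow to the right and rows downward; lengths in m; the calibration is good to about 2 mm. A picture is of the moment at which its call begins. There is no depth.
- finish_job(): hands the job in; it is judged then, once.
The state is a dict: "time_s": time; "joint_pos": joint angles; "joint_velocities": joint speeds; "joint_torque": joint torques, N m; "tcp_pos": TCP position; "eef_rot": TCP orientation; "force": force on the tool from outside, world axes, zero at the start; "torque": the same for the moment, N m; "finger_gap": finger opening in m; "gripper_force": force on a finger pad.
Only numpy, scipy, OpenCV 4.12 (cv2) and the standard library are available. Lean on these libraries where they do the work, as an engineer would, in place of code of your own. Each camera call takes 0.05 s, during which the arm holds its last target. There are 200 camera calls.

TASK

Build up the firebrick wall on the brazing hearth in running bond: first lay the standing buff brick flat on the bench pad without letting it topple, let go and take it again from straight above, lay it in the second course in line with the wall, and push it endwise, gently but until it stops hard, so that it drives the loose half brick tight against the stop pad of the steel end post; keep the pressure on for a moment. Then lay the pink brick flat on top as the third course, in line and pushed up to the stop pad in the same way. Leave the other things on the bench where they are.

Things in the scene. Friction and masses are not known exactly. Their poses are not given: they have to be found in the camera images.
- hearth: Fixed dark steel tray, 80 x 250 x 6 mm, with the first course cemented on: two buff firebricks end to end, 40 mm wide (x), from y = -90 to +90 mm, joint at y = 0, top at z = 40 mm. Origin: middle of this course, underside of the tray; z up, y along the wall to the post. Centres when laid tight to a pad face at y = P (all x = 0): half y P-22.5 z 57, standing y P-90 z 57, pink y P-45 z 91 mm.
- end_post: Fixed rigid grey steel upright at the wall's +y end, top 96 mm above the pad, with a bright stop pad (38 mm wide, hearth z 46 to 94 mm) screwed out from it. Bricks butt against the pad's face. How far it is screwed out differs each time and is not reported: face at hearth y = 84 to 96 mm; it does not give. Origin: foot of the post's own face, hearth y = 106, z = 6 mm; axes as the hearth's.
- half_brick: Loose buff half firebrick, rigid, 40 (own x) x 45 (own y, along the wall) x 34 mm (own z, up), about 0.11 kg. Origin at its centre. It lies on the first course near the post, square to the wall, but with an open gap of 3 to 22 mm to the stop pad; it slides when pushed.
- standing_brick: Loose rigid buff firebrick standing on its end on the bench pad, 34 (own x) x 40 (own y) x 90 mm (own z, upright at the start), about 0.2 kg. Origin at its centre, 45 mm above the pad. Laid flat, its own x axis is vertical and its centre 17 mm above what it lies on.
- lying_brick: Loose pink firebrick lying flat on the bench pad, 40 (own x) x 90 (own y) x 34 mm (own z, up), about 0.2 kg. Origin at its centre, 17 mm above the pad.
- marker_pen: White marker pen with a black cap, 130 x 16 x 17 mm, lying on the pad on the robot's side of the wall; bystander. Origin at its underside, middle.
- polish_bar: Brown bar of polishing compound, 37 x 92 x 28 mm, lying behind the wall; bystander. Origin at its underside, middle.
- sanding_block: Sanding block, 52 x 85 x 27 mm, lying behind the wall; bystander. Origin at its underside, middle.
- tap_casting: Polished brass tap casting, 163 x 69 x 42 mm, lying behind the wall; bystander. Origin at its underside, middle.
There are look-alikes about, which are no part of the job. Leave any black or green look-alike of the half_brick alone.

How it is judged:
By the outcome, as a careful person would: the job done as asked, in the order asked, and still so for the second after the job is handed in, with the robot touching nothing.
It also fails if it takes over 64 s, if anything falls off the work surface, if the arm or the gripper's body presses on something with over 40 N, if the wrist force passes 120 N, or if a joint passes its speed limit or range.

## Working session

There is one attempt and no reset: what is moved stays moved. The work goes in short steps, Python scripts to look and compute and a shell command to move; the robot and the scene stay as the last step left them, time stands still between calls to the robot, and variables do not carry over. Pictures are saved under pics/ and viewed, at most 10 in all, crops included, and the job is handed in when it is done.

```bash
ls; mkdir -p pics
python3 - <<'E'
from plant import *
import cv2
for n in ("scene","side","wrist"):
    f=grab_frame(n); cv2.imwrite(f"pics/{n}0.png",f["pixels"]); print(n,f["camera_matrix"].round(1).tolist(),f["T"].round(3).tolist())
a=[cv2.imread(f"pics/{n}0.png") for n in("scene","side")]
s=sense(); print(s["time_s"],s["tcp_pos"],s["eef_rot"],s["force"],s["finger_gap"])
E
```

```text
pics
scene [[502.2, 0.0, 318.7], [0.0, 502.2, 195.1], [0.0, 0.0, 1.0]] [[0.715, 0.396, -0.576, -0.083], [-0.699, 0.406, -0.589, -0.683], [0.0, 0.824, 0.567, 0.694], [0.0, 0.0, 0.0, 1.0]]
side [[506.8, 0.0, 321.3], [0.0, 506.8, 201.0], [0.0, 0.0, 1.0]] [[0.81, 0.41, -0.42, 0.017], [-0.587, 0.543, -0.601, -0.816], [-0.019, 0.733, 0.68, 0.972], [0.0, 0.0, 0.0, 1.0]]
wrist [[283.9, 0.0, 321.3], [0.0, 283.9, 195.9], [0.0, 0.0, 1.0]] [[1.0, -0.0, 0.001, 0.648], [0.0, 0.958, 0.287, 0.072], [-0.001, -0.287, 0.958, 0.374], [0.0, 0.0, 0.0, 1.0]]
0.15 [6.49557245e-01 8.71460674e-05 2.30393571e-01] [ 7.07108880e-01  7.07104249e-01 -4.54378959e-04 -6.37828039e-04] [-0.41757324 -0.42221736  0.37976511] 0.0853388984034749
```

View pics/scene0.png

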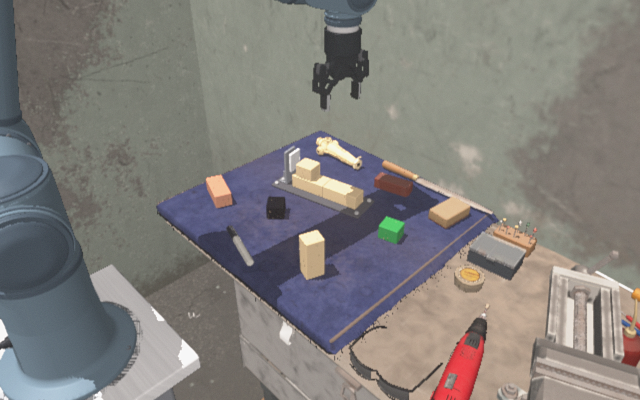

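View pics/side0.png

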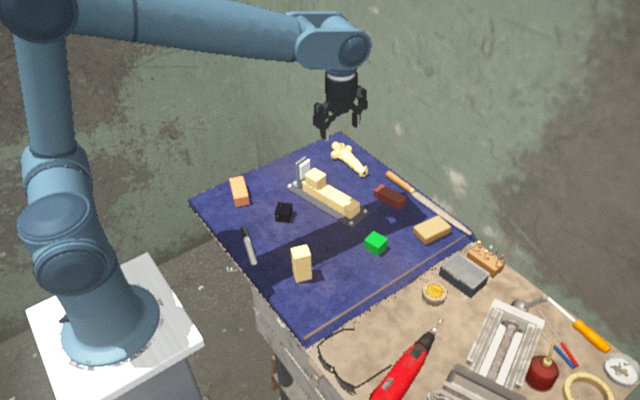

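Scene view: the standing brick is at (312,255) and the pink brick at (219,191). The wall runs (300..360, 165..205) with the post at (291,162). Half-brick candidates are buff (308,170), black (276,207) and green (391,229). The buff one lying on the first course by the post fits the description. I'll confirm it in an enlarged crop.

```bash
cat > h.py <<'E'
from plant import *
import cv2, numpy as np
def cast(f,uv,z):
    K,T=f["camera_matrix"],f["T"]
    uv=np.atleast_2d(np.array(uv,float)); d=np.c_[(uv[:,0]-K[0,2])/K[0,0],-(uv[:,1]-K[1,2])/K[1,1],-np.ones(len(uv))]@T[:3,:3].T
    return T[:3,3]+d*((z-T[2,3])/d[:,2])[:,None]
def proj(f,p):
    K,T=f["camera_matrix"],f["T"]; c=(np.atleast_2d(p)-T[:3,3])@T[:3,:3]
    return np.c_[K[0,0]*c[:,0]/-c[:,2]+K[0,2],-K[1,1]*c[:,1]/-c[:,2]+K[1,2]]
def tri(fs,uvs):
    A=np.zeros((3,3));b=np.zeros(3)
    for f,uv in zip(fs,uvs):
        o=f["T"][:3,3];d=cast(f,uv,0)[0]-o;d/=np.linalg.norm(d);M=np.eye(3)-np.outer(d,d);A+=M;b+=M@o
    return np.linalg.solve(A,b)
def blobs(img,lo,hi,amin=60):
    m=cv2.inRange(cv2.cvtColor(img,cv2.COLOR_BGR2HSV),np.array(lo),np.array(hi))
    return [c for c in cv2.findContours(m,cv2.RETR_EXTERNAL,cv2.CHAIN_APPROX_NONE)[0] if cv2.contourArea(c)>amin]
E
python3 - <<'E'
from h import *
s=cv2.imread("pics/scene0.png");d=cv2.imread("pics/side0.png")
a=cv2.resize(s[135:290,200:400],None,fx=4,fy=4,interpolation=cv2.INTER_CUBIC)[:600]
cv2.imwrite("pics/c1.png",a[:, :800][:600])
b=cv2.resize(d[145:295,220:400],None,fx=4,fy=4,interpolation=cv2.INTER_CUBIC)
cv2.imwrite("pics/c2.png",b)
hsv=cv2.cvtColor(s,cv2.COLOR_BGR2HSV)
for p in [(312,238),(305,262),(320,262),(308,165),(318,185),(219,185),(215,192),(340,185)]: print(p,hsv[p[1],p[0]])
E
```

```text
(312, 238) [ 25  39 247]
(305, 262) [ 17  84 204]
(320, 262) [ 18  80 191]
(308, 165) [ 26  36 247]
(318, 185) [ 22  71 236]
(219, 185) [ 14  94 244]
(215, 192) [ 13  92 245]
(340, 185) [ 26  41 247]
```

View pics/c1.png

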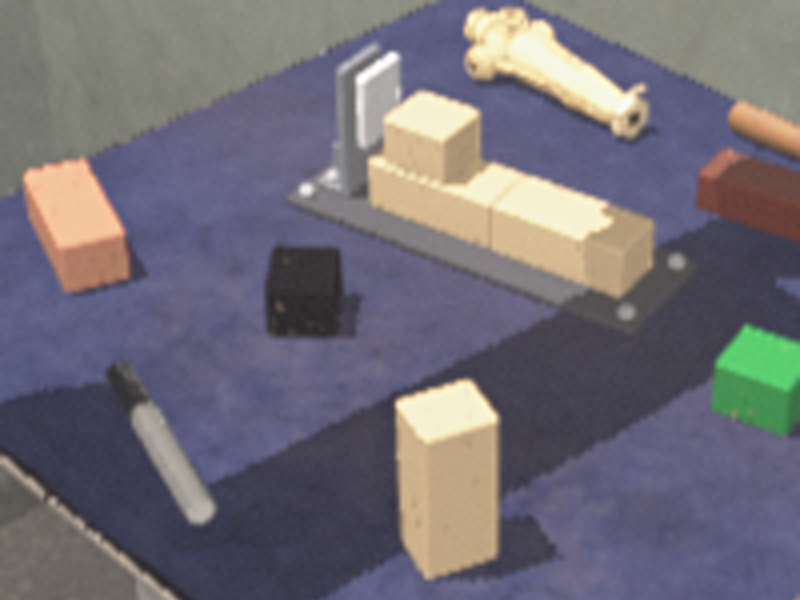

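View pics/c2.png

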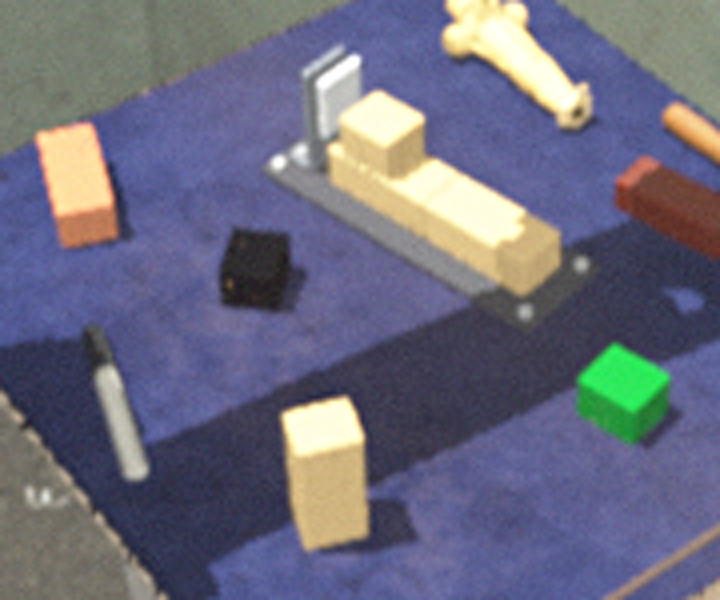

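View pics/wrist0.png

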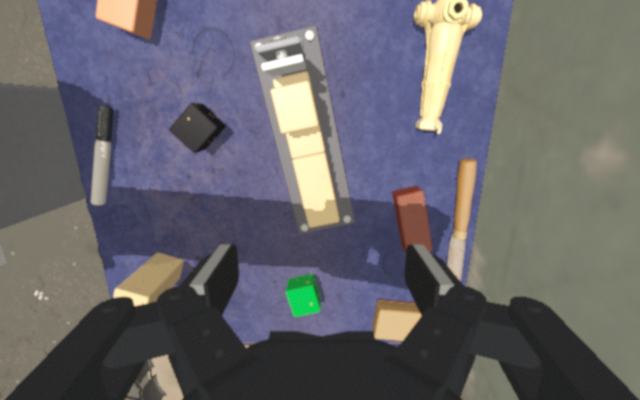

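The crops confirm it: the half brick is the buff one on the first course at scene (308,170), and the black and green ones lie on the mat. In the wrist view the whole hearth shows at (250..355, 25..232).

```bash
cat > m1.py <<'E'
from h import *
F={n:grab_frame(n) for n in("scene","side","wrist")}
def rect(n,roi,lo,hi,z,amin=40,hull=False):
    f=F[n];x0,y0,x1,y1=roi; im=f["pixels"][y0:y1,x0:x1]
    up=cv2.resize(im,None,fx=4,fy=4,interpolation=cv2.INTER_CUBIC)
    c=blobs(up,lo,hi,amin*16)
    if not c: return print(n,"none")
    c=max(c,key=cv2.contourArea)[:,0,:]
    P=cast(f,(c+.5)/4-.5+[x0,y0],z)[:,:2]
    r=cv2.minAreaRect((P*1000).astype(np.float32)); print(n,z,"c",np.round(r[0],1),"size",np.round(r[1],1),"ang",round(r[2],1))
    return r
print("stand top"); rect("scene",(290,220,335,285),(20,20,225),(40,66,255),.09);rect("side",(285,240,318,285),(20,20,225),(40,75,255),.09)
print("pink all/top"); rect("scene",(200,170,236,212),(0,70,238),(20,130,255),.034);rect("side",(225,170,255,212),(0,70,238),(20,140,255),.034)
print("tray"); rect("wrist",(240,15,365,240),(0,0,50),(180,70,255),.006); 
f=F["wrist"]
hsv=cv2.cvtColor(f["pixels"],cv2.COLOR_BGR2HSV)
for p in [(290,100),(305,145),(320,190),(330,215),(265,70),(300,200),(340,205),(240,100),(283,63),(295,75)]: print(p,hsv[p[1],p[0]])
cv2.imwrite("pics/c3.png",cv2.resize(f["pixels"][15:240,80:380],None,fx=2.6,fy=2.6,interpolation=cv2.INTER_CUBIC))
E
python3 m1.py
```

```text
stand top
scene 0.09 c [ 420.5 -146.8] size [32.6 38.5] ang 71.6
side 0.09 c [ 422.5 -145.2] size [34.8 39.8] ang 70.5
pink all/top
scene 0.034 c [442.6 201.2] size [89.6 38.1] ang 70.2
side 0.034 c [443.6 202.1] size [93.6 40.6] ang 70.1
tray
wrist 0.006 c [625.3  36. ] size [291.7 162.4] ang 85.3
(290, 100) [ 30  40 255]
(305, 145) [ 28  53 255]
(320, 190) [ 26  61 255]
(330, 215) [ 20  94 200]
(265, 70) [ 20  11 204]
(300, 200) [ 16  30 163]
(340, 205) [173  11  94]
(240, 100) [121  66 147]
(283, 63) [  0   0 255]
(295, 75) [ 20  86 196]
```

View pics/c3.png

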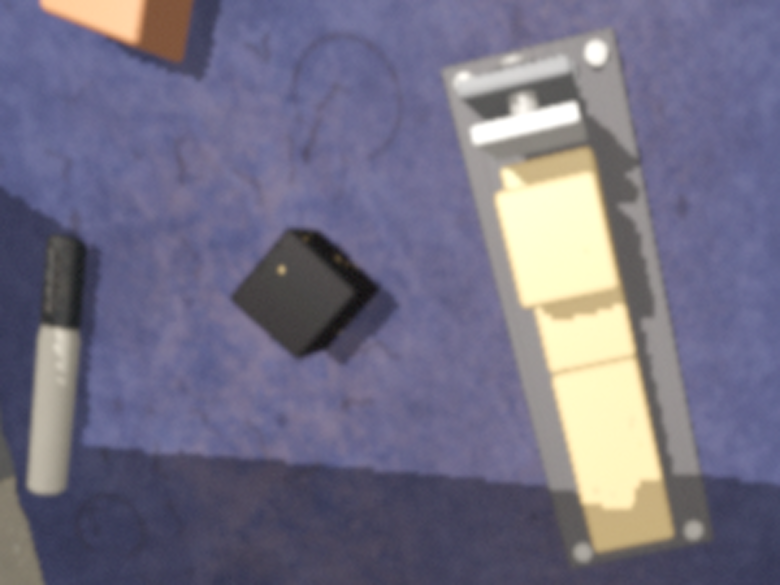

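Run:
```python
from h import *
f=grab_frame("wrist")
w=lambda c: (np.array(c,float)+.5)/2.6-.5+[80,15]
def show(n,c,z):
    P=cast(f,w(c),z)[:,:2]*1000; print(n,P.round(1).tolist(),"mid",P.mean(0).round(1),"sides",[round(float(np.linalg.norm(P[i]-P[i-1])),1) for i in range(len(P))],"ang",[round(float(np.degrees(np.arctan2(*(P[i]-P[i-1])[::-1]))),1) for i in range(len(P))]);return P
t=show("tray",[(443,71),(612,28),(710,543),(575,565)],.006)
h=show("half",[(497,192),(599,171),(621,289),(521,305)],.074)
p=show("pad",[(475,146),(580,122)],.094)
e=show("course end",[(597,553),(672,535)],.040)
j=show("joint",[(553,373),(636,354)],.040)
```

```text
tray [[565.5, 149.3], [641.4, 166.4], [692.6, -78.5], [619.8, -91.4]] mid [629.8  36.4] sides [246.7, 77.9, 250.2, 73.9] ang [102.7, 12.7, -78.2, -170.0]
half [[598.4, 93.5], [637.5, 101.0], [645.7, 57.5], [605.8, 51.3]] mid [621.9  75.8] sides [42.9, 39.8, 44.3, 40.4] ang [100.0, 10.8, -79.3, -171.2]
pad [[594.8, 107.2], [631.8, 115.0]] mid [613.3 111.1] sides [37.8, 37.8] ang [-168.2, 11.8]
course end [[633.3, -69.9], [669.9, -60.5]] mid [651.6 -65.2] sides [37.8, 37.8] ang [-165.5, 14.5]
joint [[614.3, 18.6], [652.1, 27.2]] mid [633.2  22.9] sides [38.8, 38.8] ang [-167.1, 12.9]
```

Measured in mm:
- **Hearth:** origin about (633, 23), yaw about 12°. Course end to joint measures 90.0, as it should.
- **Pad and half brick:** P ≈ 90. The half sits at hearth y ≈ 54, so its gap is about 14.
- **Standing brick:** (421.5, -146), with its 34 mm side along 71°.
- **Pink brick:** (443, 201.5), long axis at 70°.

All sizes match what was given. The plan is to grasp the standing brick with the tool tilted 55° to one side, then roll it 90° so the tool ends 35° to the other side. I'm moving now.

```bash
python3 -m jog '[[-0.12,-0.1,-0.04,0,0,-0.108,1],[-0.12,-0.1,-0.04,0,0,-0.108,1],[-0.12,-0.1,-0.04,0,0,-0.108,1],[-0.12,-0.1,-0.04,0.124,-0.043,0,1],[-0.12,-0.1,-0.04,0.124,-0.043,0,1]]' 40
python3 -c "
from plant import *
s=sense();print(s['joint_pos'])"
```

```text
time_s: 0.85
tcp_pos: [0.5298, -0.0997, 0.1921]
eef_rot: [0.808, 0.573, 0.114, -0.08]
force: [0.6, -1.1, -0.8]
finger_gap: 0.0854
gripper_force: 0.0
[-0.52956216  0.02092325  1.89906868  0.28663798  1.28596406 -0.28284251]
```

```bash
python3 -m jog '[[-0.12,-0.1,-0.04,0.124,-0.043,0,1],[-0.12,-0.1,-0.04,0.124,-0.043,0,1],[-0.12,-0.1,-0.04,0.124,-0.043,0,1],[-0.12,-0.1,-0.04,0.124,-0.043,0,1],[-0.12,-0.1,-0.04,0.124,-0.043,0,1]]'
python3 -m jog '[[-0.02,0,-0.08,0,0,0,1],[0,0,-0.08,0,0,0,1],[0,0,-0.08,0,0,0,1],[0,0,-0.08,0,0,0,1],[0,0,0,0,0,0,1]]'
python3 - <<'E'
from h import *
from scipy.spatial.transform import Rotation as R
s=sense();print(s['joint_pos'].round(2) if hasattr(s['joint_pos'],'round') else s['joint_pos']);print(R.from_quat(s['eef_rot']).as_matrix().round(3).tolist())
a=grab_frame("side")["pixels"][180:320,200:400];b=grab_frame("wrist")["pixels"]
cv2.imwrite("pics/d1.png",np.hstack([cv2.resize(a,(428,300)),cv2.resize(b,(372,300))]))
E
```

```text
time_s: 1.35
tcp_pos: [0.4092, -0.2016, 0.152]
eef_rot: [0.723, 0.512, 0.379, -0.269]
force: [0.8, -0.9, -0.4]
finger_gap: 0.0853
gripper_force: 0.0
time_s: 1.85
tcp_pos: [0.4056, -0.1985, 0.0858]
eef_rot: [0.724, 0.512, 0.376, -0.271]
force: [-0.4, 0.0, -0.3]
finger_gap: 0.0855
gripper_force: 0.0
[-1.08  0.34  1.99  0.64  1.59 -1.  ]
[[0.194, 0.944, 0.267], [0.537, -0.33, 0.777], [0.821, -0.008, -0.571]]
```

View pics/d1.png

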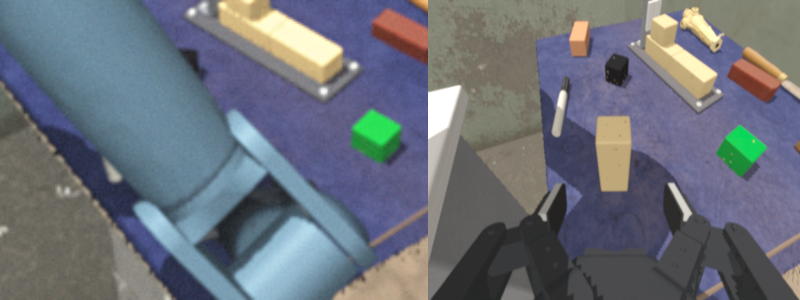

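The wrist view shows the standing brick upright and centred between the open fingers (brick at about (613,150), fingers at 555 and 677). I'm advancing along the tool axis and closing.

```bash
python3 -m jog '[[0.023,0.074,-0.065,0,0,0,1],[0.023,0.074,-0.065,0,0,0,1],[0.023,0.074,-0.065,0,0,0,1],[0.023,0.074,-0.065,0,0,0,1],[0,0,0,0,0,0,1]]'
python3 -m jog '[[0,0,0,0,0,0,0.3],[0,0,0,0,0,0,0.3],[0,0,0,0,0,0,0.3],[0,0,0,0,0,0,0.3],[0,0,0,0,0,0,0.3]]' 60
```

```text
time_s: 2.45
tcp_pos: [0.424, -0.1386, 0.035]
eef_rot: [0.723, 0.512, 0.376, -0.271]
force: [-1.2, 0.1, -0.2]
finger_gap: 0.0854
gripper_force: 0.0
time_s: 2.95
tcp_pos: [0.4248, -0.1419, 0.0362]
eef_rot: [0.724, 0.512, 0.377, -0.269]
force: [-2.6, -2.2, 5.6]
finger_gap: 0.0388
gripper_force: 63.8
```

Gripped, with the gap at 38.8 mm. Now lift, roll 90° about the finger axis, and lower.

```bash
python3 -m jog '[[0,0,0.05,0,0,0,0.3],[0,0,0.1,0,0,0,0.3],[0,0,0.1,0,0,0,0.3],[0,0,0.05,0,0,0,0.3],[0,0,0,-0.06,0.021,0,0.3]]'
python3 -m jog '[[0,0,0,-0.129,0.0445,0,0.3],[0,0,0,-0.129,0.0445,0,0.3],[0,0,0,-0.129,0.0445,0,0.3],[0,0,0,-0.129,0.0445,0,0.3],[0,0,0,-0.129,0.0445,0,0.3]]'
python3 -m jog '[[0,0,0,-0.129,0.0445,0,0.3],[0,0,0,-0.129,0.0445,0,0.3],[0,0,0,-0.129,0.0445,0,0.3],[0,0,0,-0.129,0.0445,0,0.3],[0,0,0,-0.129,0.0445,0,0.3]]'
python3 -m jog '[[0,0,0,-0.068,0.0235,0,0.3],[0,0,0,0,0,0,0.3],[0,0,0,0,0,0,0.3],[0,0,0,0,0,0,0.3],[0,0,0,0,0,0,0.3]]'
python3 - <<'E'
from h import *
from scipy.spatial.transform import Rotation as R
s=sense();print(np.round(s['joint_pos'],2))
M=R.from_quat(s['eef_rot']).as_matrix();print(M.round(3).tolist(), "turn done:",(R.from_matrix(M)*R.from_quat([.724,.512,.377,-.269]).inv()).as_rotvec(degrees=True))
for n in("side","scene"): cv2.imwrite(f"pics/e_{n}.png",grab_frame(n)["pixels"])
a=cv2.imread("pics/e_side.png")[180:320,220:400];b=cv2.imread("pics/e_scene.png")[180:320,220:400]
cv2.imwrite("pics/e1.png",np.hstack([cv2.resize(x,(400,311),interpolation=cv2.INTER_CUBIC) for x in(a,b)]))
E
```

```text
time_s: 3.45
tcp_pos: [0.4243, -0.1415, 0.0954]
eef_rot: [0.737, 0.52, 0.351, -0.251]
force: [0.3, -0.3, -2.5]
finger_gap: 0.0387
gripper_force: 63.1
time_s: 3.95
tcp_pos: [0.4242, -0.1409, 0.0957]
eef_rot: [0.813, 0.575, 0.072, -0.05]
force: [0.3, -1.1, -2.3]
finger_gap: 0.0388
gripper_force: 63.0
time_s: 4.45
tcp_pos: [0.4243, -0.1403, 0.0957]
eef_rot: [0.787, 0.557, -0.215, 0.156]
force: [-0.8, 0.0, -2.2]
finger_gap: 0.039
gripper_force: 63.0
time_s: 4.95
tcp_pos: [0.4244, -0.1414, 0.0958]
eef_rot: [0.779, 0.551, -0.243, 0.175]
force: [0.0, 0.3, -1.8]
finger_gap: 0.0389
gripper_force: 63.0
[-0.25  0.09  2.11 -0.69  1.11  0.46]
[[0.276, 0.943, -0.185], [0.773, -0.332, -0.54], [-0.571, 0.006, -0.821]] turn done: [-85.02475875  29.47026985  -0.13677367]
```

View pics/e1.png

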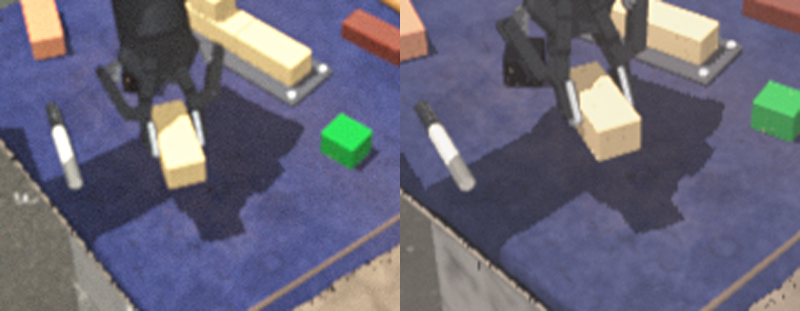

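The brick is level in the gripper: side view (180,150), scene view (607,110), and the turn measured 90.0°. I'm lowering it, slowly at the end.

```bash
python3 -m jog '[[0,0,-0.1,0,0,0,0.3],[0,0,-0.1,0,0,0,0.3],[0,0,-0.1,0,0,0,0.3],[0,0,-0.08,0,0,0,0.3],[0,0,0,0,0,0,0.3]]'
python3 -m jog '[[0,0,-0.006,0,0,0,0.3],[0,0,-0.006,0,0,0,0.3],[0,0,-0.006,0,0,0,0.3],[0,0,0,0,0,0,0.3],[0,0,0,0,0,0,0.3]]'
```

```text
time_s: 5.55
tcp_pos: [0.4227, -0.1407, 0.0176]
eef_rot: [0.779, 0.551, -0.244, 0.173]
force: [0.2, -0.0, -3.1]
finger_gap: 0.039
gripper_force: 62.8
time_s: 6.05
tcp_pos: [0.4247, -0.1408, 0.0161]
eef_rot: [0.779, 0.551, -0.243, 0.176]
force: [-0.8, 0.3, -2.6]
finger_gap: 0.0386
gripper_force: 62.9
```

```bash
python3 -m jog '[[0,0,-0.005,0,0,0,0.3],[0,0,-0.005,0,0,0,0.3],[0,0,-0.005,0,0,0,0.3],[0,0,0,0,0,0,0.3],[0,0,0,0,0,0,0.3]]'
python3 -m jog '[[0,0,-0.005,0,0,0,0.3],[0,0,-0.003,0,0,0,0.3],[0,0,0,0,0,0,0.3],[0,0,0,0,0,0,0.3],[0,0,0,0,0,0,0.3]]'
```

```text
time_s: 6.55
tcp_pos: [0.4246, -0.1409, 0.0136]
eef_rot: [0.778, 0.551, -0.244, 0.175]
force: [-2.4, 4.3, 5.8]
finger_gap: 0.0391
gripper_force: 64.1
time_s: 7.05
tcp_pos: [0.4246, -0.1411, 0.0136]
eef_rot: [0.778, 0.551, -0.245, 0.176]
force: [-5.7, 9.3, 20.5]
finger_gap: 0.0391
gripper_force: 66.0
```

It's on the pad. Release, retreat along the tool axis, and turn upright.

```bash
python3 -m jog '[[0,0,0.005,0,0,0,0.3],[0,0,0,0,0,0,0.8],[0,0,0,0,0,0,0.8],[0,0,0,0,0,0,0.8],[0,0,0,0,0,0,0.8]]'
python3 -m jog '[[0.02,0.054,0.082,0,0,0,0.8],[0.02,0.054,0.082,0,0,0,0.8],[0.018,0.054,0.082,0,0,0,0.8],[0.018,0.054,0.082,0,0,0,0.8],[0,0,0.1,0.129,-0.0445,0,0.8]]'
python3 -m jog '[[0,0,0.1,0.129,-0.0445,0,0.8],[0,0,0.1,0.129,-0.0445,0,0.8],[0,0,0,0.129,-0.0445,0,0.8],[0,0,0,0.036,-0.0125,0,0.8],[0,0,0,0,0,0,0.8]]'
cat > m2.py <<'E'
from h import *
from scipy.spatial.transform import Rotation as R
s=sense();print(np.round(s['tcp_pos'],4),R.from_quat(s['eef_rot']).as_matrix().round(3).tolist(),np.round(s['joint_pos'],2))
f=grab_frame("wrist");cv2.imwrite("pics/w2.png",f["pixels"]);im=f["pixels"]
import sys
lo=eval(sys.argv[1]);hi=eval(sys.argv[2]);z=float(sys.argv[3])
for c in blobs(im,lo,hi,250):
    c=c[:,0,:];P=cast(f,c,z)[:,:2]*1000;r=cv2.minAreaRect(P.astype(np.float32));print(c.mean(0).round(),np.round(r[0],1),np.round(r[1],1),round(r[2],1))
E
python3 m2.py "(15,20,150)" "(40,110,255)" .034
```

```text
time_s: 7.55
tcp_pos: [0.4244, -0.1408, 0.012]
eef_rot: [0.779, 0.551, -0.243, 0.175]
force: [0.2, 0.3, -0.1]
finger_gap: 0.0683
gripper_force: 0.0
time_s: 8.05
tcp_pos: [0.4391, -0.0946, 0.0958]
eef_rot: [0.792, 0.565, -0.187, 0.133]
force: [0.4, -0.5, -1.0]
finger_gap: 0.0681
gripper_force: 0.0
time_s: 8.55
tcp_pos: [0.4393, -0.0989, 0.138]
eef_rot: [0.817, 0.577, 0.001, 0.0]
force: [-0.6, -0.1, 0.3]
finger_gap: 0.0687
gripper_force: 0.0
[ 0.4393 -0.0989  0.138 ] [[0.335, 0.942, 0.002], [0.942, -0.335, 0.002], [0.002, 0.002, -1.0]] [-0.48 -0.13  2.13  0.    1.14 -0.14]
[458. 366.] [ 509.9 -335.3] [44.6 67.7] 13.8
[592. 320.] [ 682.8 -340.2] [ 96.4 222.9] 29.4
[321. 225.] [ 427.7 -129.9] [95.5 39.8] 70.6
[208. 121.] [367.6  -6.3] [81.2 13.6] 72.5
[530.  36.] [638.3 -28.9] [60.2 82.9] 11.8
```

View pics/w2.png

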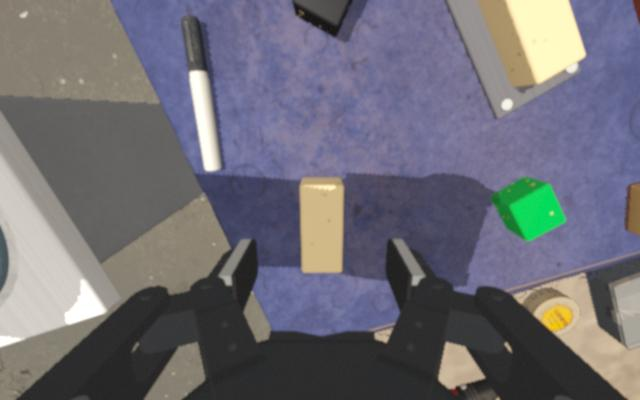

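The brick lies flat at wrist (322,225), long axis at 70.5° and matching the tool, centred between the fingers at 322. Taking it from straight above.

```bash
python3 -m jog '[[-0.0125,-0.034,-0.132,0,0,0,0.8],[-0.0125,-0.034,-0.132,0,0,0,0.8],[-0.0125,-0.034,-0.132,0,0,0,0.8],[-0.0125,-0.034,-0.132,0,0,0,0.8],[-0.0125,-0.034,-0.132,0,0,0,0.8]]'
python3 -m jog '[[0,0,0,0,0,0,0.3],[0,0,0,0,0,0,0.3],[0,0,0,0,0,0,0.3],[0,0,0,0,0,0,0.3],[0,0,0,0,0,0,0.3]]' 60
```

```text
time_s: 9.1
tcp_pos: [0.4269, -0.1309, 0.0042]
eef_rot: [0.816, 0.579, 0.001, -0.0]
force: [0.4, -0.2, 0.1]
finger_gap: 0.0683
gripper_force: 0.0
time_s: 9.6
tcp_pos: [0.4276, -0.1316, 0.0064]
eef_rot: [0.816, 0.578, 0.002, 0.0]
force: [-1.3, 0.8, -2.6]
finger_gap: 0.0389
gripper_force: 62.1
```

```bash
python3 -m jog '[[0,0,0.2,0,0,0,0.3],[0.05,0.03,0.22,0,0,0,0.3],[0.15,0.095,0.15,0,0,0,0.3],[0.17,0.108,0,0,0,0.105,0.3],[0.17,0.108,0,0,0,0.105,0.3]]'
python3 -m jog '[[0.17,0.108,0,0,0,0.105,0.3],[0.17,0.108,0,0,0,0.105,0.3],[0.17,0.108,0,0,0,0.105,0.3],[0,0,0,0,0,0,0.3],[0,0,0,0,0,0,0.3]]'
python3 - <<'E'
from h import *
from scipy.spatial.transform import Rotation as R
s=sense();print(np.round(s['tcp_pos'],4),R.from_quat(s['eef_rot']).as_matrix().round(3).tolist(),np.round(s['joint_pos'],2))
f=grab_frame("wrist");np.save("pics/w3.npy",f,allow_pickle=True);cv2.imwrite("pics/w3.png",f["pixels"])
E
```

```text
time_s: 10.1
tcp_pos: [0.5372, -0.0628, 0.122]
eef_rot: [0.747, 0.665, 0.002, 0.001]
force: [0.1, -0.9, -2.4]
finger_gap: 0.0389
gripper_force: 62.4
time_s: 10.6
tcp_pos: [0.6371, 0.0021, 0.1194]
eef_rot: [0.628, 0.778, 0.001, -0.001]
force: [-0.1, -0.1, -2.6]
finger_gap: 0.0391
gripper_force: 62.5
[0.6371 0.0021 0.1194] [[-0.21, 0.978, -0.0], [0.978, 0.21, 0.003], [0.003, 0.0, -1.0]] [-0.18  0.33  1.67  0.    1.14 -0.39]
```

View pics/w3.png

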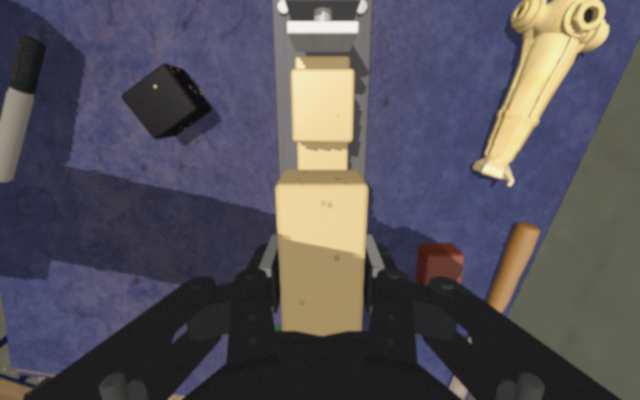

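The wrist view shows the brick held square above the wall: held brick columns 278–368, half brick 292–354, course 298–349, pad 288–358 at row 27. I'll work out the lateral offset from row profiles.

Run:
```python
from h import *
f=np.load("pics/w3.npy",allow_pickle=True).item()
im=f["pixels"];hsv=cv2.cvtColor(im,cv2.COLOR_BGR2HSV).astype(int)
o=np.array([.6332,.0229]);t=np.radians(12.);v=np.array([np.cos(t),np.sin(t)]);u=np.array([-np.sin(t),np.cos(t)])
loc=lambda uv,z:np.c_[(cast(f,uv,z)[:,:2]-o)@v,(cast(f,uv,z)[:,:2]-o)@u]*1000
def edges(row,lo,hi,ch=0):
    g=np.gradient(cv2.GaussianBlur(im[row-2:row+3,:,ch].astype(np.float32).mean(0)[None],(5,1),0)[0]); 
    return [a+int(np.argmax(abs(g[a:b]))) for a,b in(lo,hi)]
for n,row,z,lo,hi in[("half",85,.074,(280,302),(344,366)),("half",120,.074,(280,302),(344,366)),("course",155,.04,(290,305),(342,358)),("pad",27,.094,(280,296),(350,366)),("held",200,.1194+.0276,(270,288),(358,376)),("held",225,.147,(270,288),(358,376))]:
  for ch in(0,2):
    e=edges(row,lo,hi,ch);P=loc([(c,row) for c in e],z);print(n,row,ch,e,P.round(1).tolist(),"mid",P.mean(0).round(1),"w",round(P[1,0]-P[0,0],1))
g=np.gradient(im[:,320:326,:].astype(float).mean((1,2)))
for n,a,b,z in[("pad front",27,44,.094),("half far",58,78,.074),("half near",130,148,.074),("held far top",175,195,.147)]:
    r=a+int(np.argmax(abs(g[a:b])));print(n,r,loc([(323,r)],z).round(1))
```

```text
half 85 0 [292, 353] [[-20.4, 66.8], [17.7, 66.9]] mid [-1.4 66.9] w 38.1
half 85 2 [291, 354] [[-21.1, 66.8], [18.3, 66.9]] mid [-1.4 66.9] w 39.3
half 120 0 [293, 352] [[-20.3, 45.7], [17.7, 45.8]] mid [-1.3 45.8] w 38.1
half 120 2 [292, 353] [[-21.0, 45.7], [18.4, 45.8]] mid [-1.3 45.8] w 39.4
course 155 0 [298, 347] [[-20.3, 18.1], [18.3, 18.2]] mid [-1.  18.2] w 38.6
course 155 2 [297, 347] [[-21.1, 18.1], [18.3, 18.2]] mid [-1.4 18.2] w 39.4
pad 27 0 [286, 358] [[-20.9, 93.9], [17.2, 94.0]] mid [-1.9 93.9] w 38.1
pad 27 2 [286, 358] [[-20.9, 93.9], [17.2, 94.0]] mid [-1.9 93.9] w 38.1
held 200 0 [276, 367] [[-21.6, 14.4], [17.6, 14.5]] mid [-2.  14.5] w 39.2
held 200 2 [275, 368] [[-22.0, 14.4], [18.0, 14.5]] mid [-2.  14.5] w 40.0
held 225 0 [277, 366] [[-21.6, 2.9], [17.7, 2.9]] mid [-2.   2.9] w 39.3
held 225 2 [276, 367] [[-22.1, 2.9], [18.1, 2.9]] mid [-2.   2.9] w 40.2
pad front 33 [[-1.3 91.1]]
half far 69 [[-1.1 76.1]]
half near 141 [[-0.9 32.4]]
held far top 184 [[-1.4 21.6]]
```

```bash
python3 -m jog '[[0.0035,0.0007,-0.08,0,0,0,0.3],[0,0,-0.1,0,0,0,0.3],[0,0,-0.1,0,0,0,0.3],[0,0,-0.06,0,0,0,0.3],[0,0,0,0,0,0,0.3]]'
python3 -m jog '[[0,0,-0.005,0,0,0,0.3],[0,0,-0.005,0,0,0,0.3],[0,0,-0.005,0,0,0,0.3],[0,0,0,0,0,0,0.3],[0,0,0,0,0,0,0.3]]'
```

```text
time_s: 11.15
tcp_pos: [0.6353, 0.0014, 0.0488]
eef_rot: [0.629, 0.777, -0.0, -0.003]
force: [-0.6, 0.8, -2.7]
finger_gap: 0.0389
gripper_force: 62.4
time_s: 11.65
tcp_pos: [0.6381, 0.0016, 0.0491]
eef_rot: [0.629, 0.778, 0.001, -0.0]
force: [-0.1, 1.0, -2.7]
finger_gap: 0.0391
gripper_force: 62.4
```

```bash
python3 -m jog '[[0,0,-0.005,0,0,0,0.3],[0,0,-0.005,0,0,0,0.3],[0,0,0,0,0,0,0.3],[0,0,0,0,0,0,0.3],[0,0,0,0,0,0,0.3]]'
```

```text
time_s: 12.15
tcp_pos: [0.6378, 0.0015, 0.0467]
eef_rot: [0.629, 0.778, 0.001, -0.001]
force: [-1.0, -1.5, -2.6]
finger_gap: 0.0392
gripper_force: 62.4
```

```bash
python3 -m jog '[[0,0,-0.004,0,0,0,0.3],[0,0,-0.003,0,0,0,0.3],[0,0,0,0,0,0,0.3],[0,0,0,0,0,0,0.3],[0,0,0,0,0,0,0.3]]'
```

```text
time_s: 12.65
tcp_pos: [0.638, 0.0015, 0.0459]
eef_rot: [0.629, 0.778, 0.001, -0.001]
force: [-2.8, 0.5, 4.1]
finger_gap: 0.0389
gripper_force: 63.1
```

Contact with the first course. Pushing along the wall.

```bash
python3 -m jog '[[-0.0032,0.0147,0,0,0,0,0.3],[-0.0032,0.0147,0,0,0,0,0.3],[-0.0032,0.0147,0,0,0,0,0.3],[-0.0032,0.0147,0,0,0,0,0.3],[-0.0032,0.0147,0,0,0,0,0.3]]'
python3 -m jog '[[-0.0016,0.0073,0,0,0,0,0.3],[-0.0016,0.0073,0,0,0,0,0.3],[-0.0016,0.0073,0,0,0,0,0.3],[-0.0016,0.0073,0,0,0,0,0.3],[0,0,0,0,0,0,0.3]]'
```

```text
time_s: 13.15
tcp_pos: [0.6352, 0.0161, 0.0459]
eef_rot: [0.629, 0.778, 0.001, 0.0]
force: [1.2, -4.1, 4.0]
finger_gap: 0.0392
gripper_force: 63.1
time_s: 13.65
tcp_pos: [0.6339, 0.022, 0.0459]
eef_rot: [0.629, 0.778, 0.002, -0.0]
force: [1.5, -4.2, 5.3]
finger_gap: 0.039
gripper_force: 63.4
```

```bash
python3 -m jog '[[-0.0011,0.0049,0,0,0,0,0.3],[-0.0011,0.0049,0,0,0,0,0.3],[-0.0011,0.0049,0,0,0,0,0.3],[0,0,0,0,0,0,0.3],[0,0,0,0,0,0,0.3]]'
python3 -m jog '[[-0.0011,0.0049,0,0,0,0,0.3],[-0.0011,0.0049,0,0,0,0,0.3],[0,0,0,0,0,0,0.3],[0,0,0,0,0,0,0.3],[0,0,0,0,0,0,0.3]]'
```

```text
time_s: 14.15
tcp_pos: [0.6332, 0.0248, 0.0459]
eef_rot: [0.629, 0.778, 0.001, -0.0]
force: [0.7, -5.3, 5.5]
finger_gap: 0.0392
gripper_force: 63.4
time_s: 14.65
tcp_pos: [0.6331, 0.0255, 0.0459]
eef_rot: [0.629, 0.778, 0.001, 0.001]
force: [2.5, -9.2, 4.9]
finger_gap: 0.0393
gripper_force: 63.3
```

```bash
python3 -m jog '[[-0.0011,0.0049,0,0,0,0,0.3],[-0.0011,0.0049,0,0,0,0,0.3],[0,0,0,0,0,0,0.3],[0,0,0,0,0,0,0.3],[0,0,0,0,0,0,0.3]]'
```

```text
time_s: 15.15
tcp_pos: [0.6331, 0.0255, 0.046]
eef_rot: [0.629, 0.778, 0.0, 0.002]
force: [3.7, -16.2, 3.0]
finger_gap: 0.0392
gripper_force: 63.1
```

It has stopped hard. Two more steps, then hold the pressure.

```bash
python3 -m jog '[[-0.0011,0.0049,0,0,0,0,0.3],[-0.0011,0.0049,0,0,0,0,0.3],[0,0,0,0,0,0,0.3],[0,0,0,0,0,0,0.3],[0,0,0,0,0,0,0.3]]'
python3 -m jog '[[0,0,0,0,0,0,0.3],[0,0,0,0,0,0,0.3],[0,0,0,0,0,0,0.3],[0,0,0,0,0,0,0.3],[0,0,0,0,0,0,0.3]]'
```

```text
time_s: 15.65
tcp_pos: [0.6332, 0.0255, 0.0461]
eef_rot: [0.629, 0.778, -0.001, 0.004]
force: [3.7, -22.7, 2.1]
finger_gap: 0.0389
gripper_force: 62.9
time_s: 16.15
tcp_pos: [0.6332, 0.0256, 0.0461]
eef_rot: [0.629, 0.778, -0.001, 0.004]
force: [4.0, -22.8, 2.0]
finger_gap: 0.0387
gripper_force: 62.9
```

```bash
python3 -m jog '[[0.0022,-0.0098,0,0,0,0,0.3],[0.002,-0.0088,0,0,0,0,0.3],[0,0,0,0,0,0,0.8],[0,0,0,0,0,0,0.8],[0,0,0,0,0,0,0.8]]'
python3 -m jog '[[0,0,0,0,0,0,0.8],[0,0,0.1,0,0,0,0.8],[0,0,0.2,0,0,0,0.8],[0,0,0.25,0,0,0,0.8],[0,0,0,0,0,0,0.8]]'
cat > m3.py <<'E'
from h import *
s=sense();print(np.round(s['tcp_pos'],4))
f=grab_frame("wrist");np.save("pics/w4.npy",f,allow_pickle=True);im=f["pixels"]
o=np.array([.6332,.0229]);t=np.radians(12.);v=np.array([np.cos(t),np.sin(t)]);u=np.array([-np.sin(t),np.cos(t)])
pt=lambda x,y,z:np.r_[o+x*v+y*u,z]
loc=lambda uv,z:np.c_[(cast(f,uv,z)[:,:2]-o)@v,(cast(f,uv,z)[:,:2]-o)@u]*1000
# profiles sampled along local x at several local y on z=.074, and along y
g=np.arange(-35,36,.5)/1000
def prof(P): 
    q=proj(f,P).astype(np.float32); return cv2.remap(im,q[:,0][None],q[:,1][None],cv2.INTER_LINEAR)[0].astype(float)
for y,z in[(-.075,.04),(-.03,.074),(0,.074),(.03,.074),(.06,.074),(.08,.074)]:
    c=prof([pt(x-.0013,y,z) for x in g]);gr=np.abs(np.gradient(cv2.GaussianBlur(c[None],(5,1),0)[0],axis=0)).sum(1)
    a=g[:70][np.argmax(gr[:70])]*1000-1.3;b=g[71:][np.argmax(gr[71:])]*1000-1.3;print("y",y*1000,"edges",a.round(1),b.round(1),"mid",round((a+b)/2,1))
ys=np.arange(-60,100,.5)/1000
for x in(-.010,.006):
    c=prof([pt(x,y,.074) for y in ys]);gr=np.abs(np.gradient(c,axis=0)).sum(1)
    k=[i for i in range(2,len(ys)-2) if gr[i]==gr[i-2:i+3].max() and gr[i]>12];print([(round(ys[i]*1000,1),int(gr[i])) for i in k])
E
python3 m3.py
```

```text
time_s: 16.65
tcp_pos: [0.6311, 0.0281, 0.0442]
eef_rot: [0.629, 0.778, 0.001, -0.002]
force: [-0.1, 0.2, 0.5]
finger_gap: 0.0684
gripper_force: 0.0
time_s: 17.15
tcp_pos: [0.6369, 0.0271, 0.1639]
eef_rot: [0.629, 0.778, 0.005, 0.005]
force: [0.7, 0.3, 1.0]
finger_gap: 0.0685
gripper_force: 0.0
[0.6369 0.0271 0.1639]
y -75.0 edges -20.8 18.7 mid -1.1
y -30.0 edges -20.8 18.7 mid -1.1
y 0 edges -20.8 18.7 mid -1.1
y 30.0 edges -20.8 18.7 mid -1.1
y 60.0 edges -21.3 18.2 mid -1.6
y 80.0 edges -21.3 17.7 mid -1.8
[(np.float64(-8.5), 36), (np.float64(45.0), 30), (np.float64(47.0), 36), (np.float64(86.5), 38), (np.float64(90.0), 20), (np.float64(92.5), 86)]
[(np.float64(-12.0), 32), (np.float64(12.5), 13), (np.float64(45.0), 32), (np.float64(47.0), 34), (np.float64(85.5), 50), (np.float64(92.5), 89)]
```

The second course is tight and in line: x-mid is -1.1 for both wall and brick, joint at y = 46, pad near 91. Now the pink brick.

```bash
python3 -m jog '[[-0.158,0.146,0,0,0,0,0.8],[-0.158,0.146,0,0,0,-0.105,0.8],[-0.158,0.146,0,0,0,-0.105,0.8],[-0.158,0.146,0,0,0,-0.105,0.8],[-0.158,0.146,0,0,0,-0.105,0.8]]'
python3 -m jog '[[-0.158,0.146,0,0,0,-0.105,0.8],[0,0,0,0,0,0,0.8],[0,0,0,0,0,0,0.8],[0,0,0,0,0,0,0.8],[0,0,0,0,0,0,0.8]]'
python3 m2.py "(0,60,150)" "(20,170,255)" .034
```

```text
time_s: 17.7
tcp_pos: [0.4716, 0.1742, 0.1535]
eef_rot: [0.785, 0.62, 0.0, -0.001]
force: [0.2, 0.5, 0.5]
finger_gap: 0.0679
gripper_force: 0.0
time_s: 18.2
tcp_pos: [0.4433, 0.2017, 0.155]
eef_rot: [0.817, 0.577, 0.001, -0.0]
force: [-0.1, -0.5, 1.4]
finger_gap: 0.0683
gripper_force: 0.0
[0.4433 0.2017 0.155 ] [[0.333, 0.943, 0.002], [0.943, -0.333, 0.002], [0.002, 0.001, -1.0]] [ 0.19 -0.06  2.03  0.    1.17  0.53]
[554. 289.] [639.6  25.7] [ 70.2 208. ] 12.7
[322. 185.] [444.  203.1] [91.7 40.6] 70.4
[380.  71.] [513.6 284.2] [348.1   4. ] 0.0
```

```bash
python3 -m jog '[[0.002,0.002,-0.149,0,0,0,0.8],[0,0,-0.149,0,0,0,0.8],[0,0,-0.149,0,0,0,0.8],[0,0,-0.149,0,0,0,0.8],[0,0,-0.149,0,0,0,0.8]]'
python3 -m jog '[[0,0,0,0,0,0,0.3],[0,0,0,0,0,0,0.3],[0,0,0,0,0,0,0.3],[0,0,0,0,0,0,0.3],[0,0,0,0,0,0,0.3]]' 60
```

```text
time_s: 18.75
tcp_pos: [0.4437, 0.2022, 0.0051]
eef_rot: [0.817, 0.577, 0.002, -0.0]
force: [-0.5, -0.4, 0.2]
finger_gap: 0.0682
gripper_force: 0.0
time_s: 19.25
tcp_pos: [0.4436, 0.2029, 0.0073]
eef_rot: [0.816, 0.578, 0.002, 0.0]
force: [0.7, 0.0, -2.9]
finger_gap: 0.0392
gripper_force: 62.6
```

```bash
python3 -m jog '[[0,0,0.2,0,0,0,0.3],[0,0,0.24,0,0,0,0.3],[0.05,-0.04,0.24,0,0,0,0.3],[0.172,-0.139,0,0,0,0.106,0.3],[0.172,-0.139,0,0,0,0.106,0.3]]'
python3 -m jog '[[0.172,-0.139,0,0,0,0.106,0.3],[0.172,-0.139,0,0,0,0.106,0.3],[0.172,-0.139,0,0,0,0.106,0.3],[0,0,-0.05,0,0,0,0.3],[0,0,0,0,0,0,0.3]]'
cat > m4.py <<'E'
from h import *
from scipy.spatial.transform import Rotation as R
s=sense();zt=s['tcp_pos'][2]-.0068+.034;print(np.round(s['tcp_pos'],4),R.from_quat(s['eef_rot']).as_matrix()[:2,1].round(3))
f=grab_frame("wrist");im=f["pixels"]
o=np.array([.6332,.0229]);t=np.radians(12.);v=np.array([np.cos(t),np.sin(t)]);u=np.array([-np.sin(t),np.cos(t)])
pt=lambda x,y,z:np.r_[o+x*v+y*u,z]
def prof(P): 
    q=proj(f,P).astype(np.float32); return cv2.remap(im,q[:,0][None],q[:,1][None],cv2.INTER_LINEAR)[0].astype(float)
g=np.arange(-35,36,.5)/1000
for n,y,z in[("held",.04,zt),("held",.055,zt),("held",.065,zt),("pad",.093,.094),("pad",.094,.094)]:
    c=prof([pt(x-.0013,y,z) for x in g]);gr=np.abs(np.gradient(cv2.GaussianBlur(c[None],(5,1),0)[0],axis=0)).sum(1)
    a=g[:70][np.argmax(gr[:70])]*1000-1.3;b=g[71:][np.argmax(gr[71:])]*1000-1.3;print(n,y*1000,"edges",a.round(1),b.round(1),"mid",round((a+b)/2,1))
ys=np.arange(0,110,.5)/1000
for z in(zt,.094):
    c=prof([pt(-.001,y,z) for y in ys]);gr=np.abs(np.gradient(c,axis=0)).sum(1)
    print(z,[(float(round(ys[i]*1000,1)),int(gr[i])) for i in range(2,len(ys)-2) if gr[i]==gr[i-2:i+3].max() and gr[i]>25])
E
python3 m4.py
```

```text
time_s: 19.75
tcp_pos: [0.5239, 0.1391, 0.1458]
eef_rot: [0.745, 0.667, 0.004, 0.002]
force: [0.4, 0.3, -3.3]
finger_gap: 0.039
gripper_force: 62.7
time_s: 20.25
tcp_pos: [0.6241, 0.0553, 0.1307]
eef_rot: [0.627, 0.779, 0.0, -0.002]
force: [-1.3, 0.3, -3.5]
finger_gap: 0.0388
gripper_force: 62.6
[0.6241 0.0553 0.1307] [0.977 0.212]
held 40.0 edges -23.3 16.2 mid -3.6
held 55.0 edges -23.3 16.2 mid -3.6
held 65.0 edges -23.8 15.7 mid -4.1
pad 93.0 edges -20.8 17.7 mid -1.6
pad 94.0 edges -20.8 17.7 mid -1.6
0.15789300325065028 [(42.5, 35), (78.5, 55), (84.0, 113), (94.5, 72), (96.0, 96), (100.0, 66), (104.5, 61), (106.5, 54)]
0.094 [(63.5, 38), (72.5, 77), (87.0, 46), (91.0, 73), (97.0, 35), (104.5, 54), (106.5, 36)]
```

```bash
python3 -m jog '[[0.01,0.002,-0.06,0,0,0,0.3],[0,0,-0.06,0,0,0,0.3],[0,0,0,0,0,0,0.3],[0,0,0,0,0,0,0.3],[0,0,0,0,0,0,0.3]]'
python3 m4.py
```

```text
time_s: 20.8
tcp_pos: [0.6271, 0.0564, 0.1087]
eef_rot: [0.627, 0.779, 0.001, -0.0]
force: [0.4, 0.5, -2.2]
finger_gap: 0.039
gripper_force: 62.6
[0.6271 0.0564 0.1087] [0.977 0.215]
held 40.0 edges -20.3 19.2 mid -0.6
held 55.0 edges -20.3 19.2 mid -0.6
held 65.0 edges -20.3 18.7 mid -0.8
pad 93.0 edges -20.8 17.7 mid -1.6
pad 94.0 edges -20.8 17.7 mid -1.6
0.13585881784380405 [(43.0, 54), (79.0, 56), (84.5, 114), (92.0, 74), (95.0, 102), (99.0, 57), (104.5, 75), (106.5, 50)]
0.094 [(20.5, 44), (69.0, 42), (77.0, 85), (87.0, 60), (91.0, 79), (96.5, 51), (104.0, 63), (106.5, 43)]
```

```bash
python3 -m jog '[[-0.003,-0.0006,-0.05,0,0,0,0.3],[0,0,-0.05,0,0,0,0.3],[0,0,-0.018,0,0,0,0.3],[0,0,0,0,0,0,0.3],[0,0,0,0,0,0,0.3]]'
python3 -m jog '[[0,0,-0.005,0,0,0,0.3],[0,0,-0.003,0,0,0,0.3],[0,0,0,0,0,0,0.3],[0,0,0,0,0,0,0.3],[0,0,0,0,0,0,0.3]]'
```

```text
time_s: 21.35
tcp_pos: [0.6264, 0.056, 0.0845]
eef_rot: [0.627, 0.779, 0.001, -0.001]
force: [-0.5, -1.0, -3.1]
finger_gap: 0.0394
gripper_force: 62.7
time_s: 21.85
tcp_pos: [0.6265, 0.0561, 0.0832]
eef_rot: [0.627, 0.779, 0.001, -0.001]
force: [-0.5, -0.2, -2.6]
finger_gap: 0.039
gripper_force: 62.7
```

```bash
python3 -m jog '[[0,0,-0.005,0,0,0,0.3],[0,0,-0.004,0,0,0,0.3],[0,0,0,0,0,0,0.3],[0,0,0,0,0,0,0.3],[0,0,0,0,0,0,0.3]]'
```

```text
time_s: 22.35
tcp_pos: [0.6264, 0.056, 0.0813]
eef_rot: [0.627, 0.779, 0.001, -0.001]
force: [-1.1, 0.5, -2.5]
finger_gap: 0.0387
gripper_force: 62.7
```

```bash
python3 -m jog '[[0,0,-0.004,0,0,0,0.3],[0,0,-0.002,0,0,0,0.3],[0,0,0,0,0,0,0.3],[0,0,0,0,0,0,0.3],[0,0,0,0,0,0,0.3]]'
```

```text
time_s: 22.85
tcp_pos: [0.6266, 0.056, 0.0807]
eef_rot: [0.627, 0.779, 0.001, -0.001]
force: [-1.7, 0.2, 5.2]
finger_gap: 0.0388
gripper_force: 63.4
```

Contact. Pushing towards the pad, about 12 mm expected.

```bash
python3 -m jog '[[-0.0021,0.0098,0,0,0,0,0.3],[-0.0021,0.0098,0,0,0,0,0.3],[-0.0021,0.0098,0,0,0,0,0.3],[-0.0021,0.0098,0,0,0,0,0.3],[0,0,0,0,0,0,0.3]]'
python3 -m jog '[[-0.0011,0.0049,0,0,0,0,0.3],[-0.0011,0.0049,0,0,0,0,0.3],[-0.0011,0.0049,0,0,0,0,0.3],[0,0,0,0,0,0,0.3],[0,0,0,0,0,0,0.3]]'
```

```text
time_s: 23.35
tcp_pos: [0.6254, 0.064, 0.0807]
eef_rot: [0.627, 0.779, 0.002, 0.0]
force: [0.7, -3.0, 5.1]
finger_gap: 0.039
gripper_force: 63.6
time_s: 23.85
tcp_pos: [0.6247, 0.0667, 0.0807]
eef_rot: [0.627, 0.779, 0.002, 0.0]
force: [0.1, -3.8, 5.6]
finger_gap: 0.039
gripper_force: 63.6
```

```bash
python3 -m jog '[[-0.0011,0.0049,0,0,0,0,0.3],[-0.0011,0.0049,0,0,0,0,0.3],[-0.0011,0.0049,0,0,0,0,0.3],[0,0,0,0,0,0,0.3],[0,0,0,0,0,0,0.3]]'
```

```text
time_s: 24.35
tcp_pos: [0.6244, 0.0677, 0.0808]
eef_rot: [0.627, 0.779, 0.001, 0.001]
force: [1.5, -10.7, 4.9]
finger_gap: 0.0389
gripper_force: 63.5
```

```bash
python3 -m jog '[[-0.0011,0.0049,0,0,0,0,0.3],[-0.0011,0.0049,0,0,0,0,0.3],[-0.0011,0.0049,0,0,0,0,0.3],[0,0,0,0,0,0,0.3],[0,0,0,0,0,0,0.3]]'
python3 -m jog '[[0,0,0,0,0,0,0.3],[0,0,0,0,0,0,0.3],[0,0,0,0,0,0,0.3],[0,0,0,0,0,0,0.3],[0,0,0,0,0,0,0.3]]'
```

```text
time_s: 24.85
tcp_pos: [0.6244, 0.0678, 0.081]
eef_rot: [0.627, 0.779, -0.001, 0.003]
force: [2.3, -20.1, 5.0]
finger_gap: 0.0388
gripper_force: 63.4
time_s: 25.35
tcp_pos: [0.6244, 0.0679, 0.081]
eef_rot: [0.627, 0.779, -0.001, 0.003]
force: [3.3, -19.1, 4.6]
finger_gap: 0.039
gripper_force: 63.4
```

Hard stop, held at about 20 N. Release, lift and check.

```bash
python3 -m jog '[[0.002,-0.0088,0,0,0,0,0.3],[0.0016,-0.0074,0,0,0,0,0.3],[0,0,0,0,0,0,0.7],[0,0,0,0,0,0,0.7],[0,0,0,0,0,0,0.7]]'
python3 -m jog '[[0,0,0,0,0,0,0.7],[0,0,0.1,0,0,0,0.7],[0,0,0.2,0,0,0,0.7],[0,-0.1,0.2,0,0,0,0.7],[0,-0.1,0.2,0,0,0,0.7]]'
python3 -m jog '[[0,-0.15,0.1,0,0,0,0.7],[0,0,0,0,0,0,0.7],[0,0,0,0,0,0,0.7],[0,0,0,0,0,0,0.7],[0,0,0,0,0,0,0.7]]'
python3 - <<'E'
from h import *
s=sense();print(np.round(s['tcp_pos'],4))
f=grab_frame("wrist");im=f["pixels"];cv2.imwrite("pics/w5.png",im);cv2.imwrite("pics/s5.png",grab_frame("scene")["pixels"])
o=np.array([.6332,.0229]);t=np.radians(12.);v=np.array([np.cos(t),np.sin(t)]);u=np.array([-np.sin(t),np.cos(t)])
pt=lambda x,y,z:np.r_[o+x*v+y*u,z]
def prof(P): 
    q=proj(f,P).astype(np.float32); return cv2.remap(im,q[:,0][None],q[:,1][None],cv2.INTER_LINEAR)[0].astype(float)
g=np.arange(-35,36,.5)/1000
for n,y,z in[("pink",.01,.108),("pink",.045,.108),("pink",.08,.108),("stand",-.02,.074),("stand",-.035,.074),("course",-.07,.04)]:
    c=prof([pt(x-.0013,y,z) for x in g]);gr=np.abs(np.gradient(cv2.GaussianBlur(c[None],(5,1),0)[0],axis=0)).sum(1)
    a=g[:70][np.argmax(gr[:70])]*1000-1.3;b=g[71:][np.argmax(gr[71:])]*1000-1.3;print(n,y*1000,"edges",a.round(1),b.round(1),"mid",round((a+b)/2,1))
ys=np.arange(-120,110,.5)/1000
for z in(.108,.074):
    c=prof([pt(-.001,y,z) for y in ys]);gr=np.abs(np.gradient(c,axis=0)).sum(1)
    print(z,[(float(round(ys[i]*1000,1)),int(gr[i])) for i in range(2,len(ys)-2) if gr[i]==gr[i-2:i+3].max() and gr[i]>25])
E
```

```text
time_s: 25.85
tcp_pos: [0.6225, 0.0703, 0.0791]
eef_rot: [0.627, 0.779, 0.001, -0.002]
force: [-0.9, 1.2, 0.4]
finger_gap: 0.06
gripper_force: 0.0
time_s: 26.35
tcp_pos: [0.6229, 0.0299, 0.2212]
eef_rot: [0.626, 0.78, 0.001, -0.001]
force: [1.0, -0.1, -0.1]
finger_gap: 0.0597
gripper_force: 0.0
time_s: 26.85
tcp_pos: [0.6226, 0.0006, 0.2382]
eef_rot: [0.626, 0.78, 0.001, -0.002]
force: [-0.4, -0.2, 0.1]
finger_gap: 0.0598
gripper_force: 0.0
[6.226e-01 6.000e-04 2.382e-01]
pink 10.0 edges -20.8 19.7 mid -0.6
pink 45.0 edges -19.8 19.2 mid -0.3
pink 80.0 edges -19.8 18.2 mid -0.8
stand -20.0 edges -20.8 19.2 mid -0.8
stand -35.0 edges -20.8 19.2 mid -0.8
course -70.0 edges -20.8 19.2 mid -0.8
0.108 [(-62.5, 31), (-37.5, 28), (-37.0, 28), (-1.5, 38), (90.5, 33), (101.0, 53), (101.5, 53), (103.5, 63), (108.5, 34)]
0.074 [(-76.0, 30), (-8.0, 28), (95.0, 30), (107.5, 44)]
```

The pink brick spans y ≈ -1 to 90.5, against the pad, and all courses are in line within 1 mm. Handing in.

```bash
python3 -c "
from plant import *
print(finish_job())"
```

```text
the job is handed in; nothing more can be done
None
```

The job is handed in at about 27 s: both bricks are laid and were pushed to a hard stop (about 20 N, held for a moment), in line with the wall to about 1 mm by my last wrist-camera check; after the pink went on I did not re-measure the second course's tightness, nor check the bystanders.

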